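Fit the filter to the bench dust extractor and set its dial

TASK

Fit the blue filter cassette into the well on top of the dust extractor: hook its yellow tongue under the yellow lip on the robot's side of the well, then swing the other end down until it lies flat on the well floor. After that, turn the extractor's dial until its pointer clicks in at the green mark, and let go of everything. Leave the other things on the bench where they are.

Things in the scene. Friction and masses are not known exactly. Their poses are not given: they have to be found in the camera images.
- machine: Grey bench dust extractor, fixed, 240 (x) x 380 (y) x 92 tall, flat top. Origin: centre of its underside, on the bench; z up, its -x side towards the robot (yaw up to 0.2 rad). In its frame (mm) the filter well is a recess in the top: x -78 to 78, y 27 to 143, floor at z 70, upright walls. The dial is on the other side of the top, its axis at x -10, y -110.
- well (a point): Centre of the well's floor: machine frame (0, 85, 70) mm, axes as the machine's. Seated, the cassette's origin is here, axes parallel, with 3 mm play either way in x and y. Between lip and far wall only 142 mm is open, so the 150 mm cassette goes in tongue first with its heel up about 15 degrees, tongue a few mm above the floor, is slid to -x under the lip, then swung down.
- lip (a point): Middle of the lower free edge of the yellow lip: machine frame (-64, 85, 85) mm, axes as the machine's. The lip overhangs the well along the whole of its -x wall: x -78 to -64, z 85 to 92 in the machine frame. The slot under it is 15 high and 14 deep.
- filter: Filter cassette, loose, 0.2 to 0.42 kg, rigid, flat on the bench left of the extractor, tongue towards the robot (yaw +-0.5 rad). Origin: centre of its 150 x 110 underside; x from tongue to heel, z up. In its frame (mm): blue body x -49 to 75, y +-55, z 0 to 22; yellow tongue x -75 to -49, y +-45, z 0 to 7; black upright grip rib x 6 to 20, y +-30, z 22 to 54, over the centre of mass.
- filter_grip (a point): Point to grip on the rib: cassette frame (13, 0, 46) mm, 24 above the body's top and 8 below the rib's top; close the fingers along the cassette's x across the 14 mm thickness.
- filter_tongue (a point): Middle of the tongue's tip on the underside: cassette frame (-75, 0, 0) mm.
- filter_heel (a point): Middle of the cassette's other end (heel) on the underside: cassette frame (75, 0, 0) mm.
- dial (a joint): Dial angle about its upright axis, rad, growing anticlockwise seen from above, within +-1.56. At 0 the pointer points along the machine's +x. It clicks into seven detents 28 degrees apart: 0, +-0.489, +-0.977, +-1.466; starts in one of the middle three. Some 0.1 to 0.2 N m turns it past a click; let go within about 10 degrees of a detent, it snaps in.
- dial_axis (a point): Point to grip on the dial's axis, 124 mm above the bench; x axis along the grip bar, towards the pointer. Black dial: a disc 52 across, 93 to 99 mm above the bench, and on it a grip bar along the pointer direction, 44 long, 14 thick, its top 134 mm above the bench. Close the fingers across the 14 mm.
- dial_pointer (a point): Tip of the dial's white pointer, 40 mm from the axis, 96 mm above the bench. In the detent at a mark, the tip is 14 to 15 mm from the mark's centre.
- mark_green: Green round mark, 16 across, flat on the extractor's top, 54 mm from the dial's axis: the wanted setting. Origin: its centre. It lies on the line of one of the four outer detents (dial at -1.466, -0.977, 0.977 or 1.466), differently each time; a red, an orange and a blue mark take the other three.
- chisel: Bystander, leave alone: wood-handled chisel, 240 long (mm), loose on the bench. Origin at its underside.
- mallet: Bystander, leave alone: dark wooden mallet, 280 long, 60 tall (mm), loose on the bench. Origin at its underside.
- plane: Bystander, leave alone: steel block plane, 160 long, 55 tall (mm), loose on the bench. Origin at its underside.
- tape: Bystander, leave alone: yellow tape measure, 70 x 40 x 65 tall (mm), loose on the bench. Origin at its underside.
- cork_block: Bystander, leave alone: cork sanding block, 90 x 60 x 35 tall (mm), loose on the bench. Origin at its underside.
- glue: Bystander, leave alone: yellow glue bottle standing upright, 60 across, about 150 tall (mm), loose on the bench. Origin at its underside.

How it is judged:
On the way, in this order (a step that is already met when the one before it is completed fails the run):
1. the filter cassette lies flat in the well with its tongue under the lip (x of filter_tongue in the frame of machine below -0.069 m and z of filter_tongue in the frame of machine between 0.066 and 0.074 m and z of filter_heel in the frame of machine between 0.066 and 0.074 m and y of filter_tongue in the frame of machine between 0.078 and 0.092 m and angle between filter's own z axis and vertical below 0.05 rad and angle between the x axis of filter and the x axis of machine, either way round below 0.08 rad), for 0.3 s.
2. the dial's pointer stands at the green mark (distance between dial_pointer and mark_green below 0.017 m and velocity of joint dial between -0.1 and 0.1 rad/s), for 0.2 s.
At the end, for the whole second after the job is handed in: The cassette is at rest in the well: tongue at least 5 mm under the lip, both ends within 4 mm of floor height, within 7 mm of centred across, level to 0.05 rad, square to 0.08 rad; the dial is at rest, pointer tip within 17 mm of the green mark's centre (about 10 degrees) (all of step 1 and all of step 2 and linear speed of filter below 0.02 m/s); the robot touches nothing.
It fails at once if one of the other loose things on the bench is moved more than 30 mm (distance of any of chisel, mallet, plane, tape, cork_block, glue from where it was at the start of the episode above 0.03 m).
It also fails if it takes over 67 s, if anything falls off the work surface, if the arm or the gripper's body presses on something with over 40 N, if the wrist force passes 120 N, or if a joint passes its speed limit or range.

ROBOT

A 6-joint arm with a two-finger parallel gripper is mounted at the origin on the work surface. World frame = base frame: x ahead of the robot, y to its left, z up, the work surface at z = 0. Lengths are in m, angles in rad, forces in N, time in s.
With the tool pointing down it reaches from about 0.425 to 0.95 m from the base axis. Payload 14.7 kg.
Tool frame: the origin (TCP) lies at the very end of the fingers, on their centre line; the grasp point (between the pads) lies 19 mm behind it (env.tcp_to_grasp is the z of the grasp point in the tool frame, in m); z points along the fingers, y is the line along which they close (so a half turn about z gives the same grasp; the last joint's range is limited). The gripper opens to 85 mm and grips with 20 to 120 N. Pads are 22 mm wide; open, the fingers measure 114 mm over their backs; the gripper's body (76 mm by 85 mm) begins 54 mm behind the grasp point. The pads swing forward as they close: fully open they stand 13 mm farther back than shut.
Start: joints at [-1.175, 0.48, 1.596, -0, 1.065, -0.047], TCP at [0.279, -0.587, 0.202] pointing down, gripper open.
Joint ranges: [-2.75, 2.75], [-0.82, 2.05], [0.23, 2.67], [-1.56, 4.7], [0.09, 2.69], [-2.92, 2.92]. Speed limits (rad/s): [1.89, 1.89, 2.39, 3.01, 3.01, 3.01].

INTERFACE

Orientations are given as [roll, pitch, yaw] about the fixed x, y, z axes, in that order (R = Rz(yaw) Ry(pitch) Rx(roll)).
In Python, from station import env gives the robot as it stands. Calls block until the motion is done:
- env.move_to(position, orientation): joint-space move of the TCP to a pose.
- env.line_to(position, attitude=None, feed=0.15): straight line of the TCP; attitude=None keeps the orientation; feed is the mean speed in m/s.
- env.move_j(angles): joint-space move.
- env.move_gripper(opening): finger opening in m; the grip force is fixed at half the most; returns when the fingers have stopped.
- env.pause(seconds).
- env.ik(position, orientation): joint angles nearest the present ones, or None.
- env.read_state(): the state.
- env.read_camera(name): name is "side" or "top"; returns a dict with "color" (400x640x3 uint8, red, green, blue), "fx", "fy", "cx", "cy" (pixels), "dist_coeffs" ([k1, k2, p1, p2, k3] as OpenCV has them; the pictures are not rectified), "position" and "rotation" of the camera in the world. Camera axes: x right, y down, z forward; pixel columns grow to the right and rows downward; lengths in m; the calibration is good to about 2 mm. A picture is of the moment at which its call begins. There is no depth.
A pose or a line that the arm cannot do raises env.Unreachable and nothing moves.
- env.close_job(): hands the job in; it is judged then, once.
The state is a dict: "time_s": time; "joint_pos": joint angles; "joint_vel": joint speeds; "effort": joint torques, N m; "tool_pos": TCP position; "orientation": TCP orientation; "ft_force": force on the tool from outside, world axes, zero at the start; "torque": the same for the moment, N m; "finger_gap": finger opening in m; "grip_force": force on a finger pad.
Only numpy, scipy, OpenCV 4.12 (cv2) and the standard library are available. Lean on these libraries where they do the work, as an engineer would, in place of code of your own. Each camera call takes 0.05 s, during which the arm holds its last target. There are 200 camera calls.

## Working session

There is one attempt and no reset: what is moved stays moved. The work goes in short steps, each a Python script; the robot and the scene stay as the last script left them, time stands still between calls to the robot, and variables do not carry over. Pictures are saved under pics/ and viewed, at most 13 in all, crops included, and the job is handed in when it is done.

```bash
ls; mkdir -p pics; python3 - <<'E'
from station import env
import cv2,numpy as np
for n in("top","side"):
    c=env.read_camera(n); cv2.imwrite(f"pics/{n}0.png",c["color"][:,:,::-1])
    print(n,c["fx"],c["fy"],c["cx"],c["cy"],c["dist_coeffs"],np.round(c["position"],3),np.round(c["rotation"],3).tolist())
s=env.read_state();print(s["time_s"],s["tool_pos"],s["orientation"],env.tcp_to_grasp,s["finger_gap"])
E
```

```text
pics
top 472.13147533097623 472.13147533097623 312.94435245605774 201.98078071212998 [-0.06392082  0.          0.          0.          0.        ] [0.403 0.037 1.563] [-3.053, 0.006, -1.549]
side 371.2169545194959 371.2169545194959 318.9742060106413 199.3661609030564 [0.0186088 0.        0.        0.        0.       ] [0.233 1.025 0.736] [-2.106, -0.002, -2.848]
0.1 [ 0.27833894 -0.58692138  0.20141855] [-3.14045871e+00 -3.97150815e-05  4.42789211e-01] -0.0187 0.08532580315355355
```

View pics/top0.png

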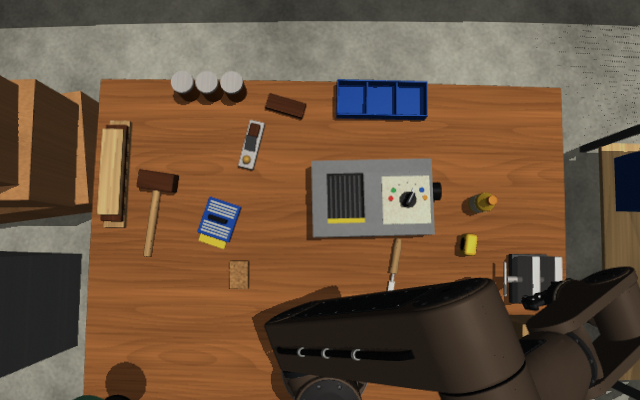

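View pics/side0.png

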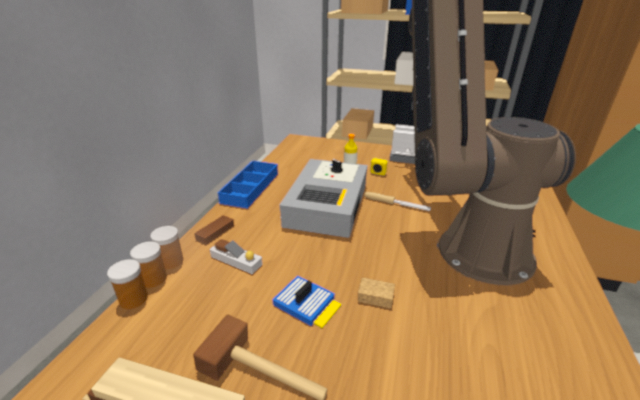

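The top view shows the cassette around (219,221) with its tongue at (212,241). The machine spans (313,160)-(434,236), with the lip around (345,220) and the dial at (408,199). The coloured marks circle the dial, and green appears to be at (393,190). Next I'll set up helpers and measure.

```bash
cat > h.py <<'E'
import numpy as np,cv2
from scipy.spatial.transform import Rotation as Ro
R=lambda o:Ro.from_euler("xyz",o).as_matrix()
def rays(c,px):
    K=np.array([[c["fx"],0,c["cx"]],[0,c["fy"],c["cy"]],[0,0,1.]])
    u=cv2.undistortPoints(np.array(px,float).reshape(-1,1,2),K,np.array(c["dist_coeffs"]))[:,0]
    return np.array(c["position"]),np.c_[u,np.ones(len(u))]@R(c["rotation"]).T
def plane(c,px,z):
    p,d=rays(c,px); return p+d*((z-p[2])/d[:,2])[:,None]
def cross(c1,p1,c2,p2):
    a,d=rays(c1,[p1]);b,e=rays(c2,[p2]);d=d[0];e=e[0]
    t=np.linalg.lstsq(np.c_[d,-e],b-a,rcond=None)[0]
    P,Q=a+d*t[0],b+e*t[1]; return (P+Q)/2,np.linalg.norm(P-Q)
def blobs(c,lo,hi,roi,amin=4):
    """hsv mask contours in roi (x0,y0,x1,y1): list of (area, centroid, minAreaRect corners)"""
    m=cv2.inRange(cv2.cvtColor(c["color"],cv2.COLOR_RGB2HSV),lo,hi)
    k=np.zeros_like(m);k[roi[1]:roi[3],roi[0]:roi[2]]=255;m&=k
    n,L,st,ce=cv2.connectedComponentsWithStats(m)
    out=[]
    for i in range(1,n):
        if st[i,4]>=amin:
            pts=np.argwhere(L==i)[:,::-1].astype(np.float32)
            out.append((int(st[i,4]),ce[i].round(2),cv2.boxPoints(cv2.minAreaRect(pts)).round(1)))
    return sorted(out,key=lambda o:-o[0])
E
python3 - <<'E'
from h import *
from station import env
t=env.read_camera("top");s=env.read_camera("side")
a=cv2.resize(t["color"][155:240,305:440],None,fx=5,fy=5,interpolation=cv2.INTER_CUBIC)
b=cv2.resize(s["color"][155:240,280:372],None,fx=5,fy=5,interpolation=cv2.INTER_CUBIC)
d=cv2.resize(t["color"][190:255,190:250],None,fx=5,fy=5,interpolation=cv2.INTER_CUBIC)
cv2.imwrite("pics/a.png",a[:,:,::-1]);cv2.imwrite("pics/b.png",b[:,:,::-1]);
Y=((20,120,100),(34,255,255));B=((105,120,60),(125,255,255));G=((45,80,60),(85,255,255))
for n,c,rl,rb in(("top",t,(320,210,370,230),(190,190,250,255)),("side",s,(330,180,350,215),(270,270,345,330))):
    print(n)
    print("lip",blobs(c,*Y,rl)[:1]);print("tongue",blobs(c,*Y,rb)[:1]);print("body",blobs(c,*B,rb)[:1])
    print("rib",blobs(c,(0,0,0),(180,255,60),rb)[:2])
    rd=(382,175,432,224) if n=="top" else (312,155,360,185)
    print("green",blobs(c,*G,rd,2)[:3]);print("dark",blobs(c,(0,0,0),(180,255,60),rd)[:2])
    m=blobs(c,(0,0,60),(180,60,200),(305,150,445,245) if n=="top" else (275,155,375,240))[:1];print("machine",m)
E
```

```text
top
lip [(181, array([345.64, 219.96]), array([[328., 218.],
       [364., 218.],
       [364., 222.],
       [328., 222.]], dtype=float32))]
tongue [(212, array([212.04, 241.  ]), array([[197.9, 240.3],
       [200.3, 233.1],
       [226.1, 241.7],
       [223.7, 248.9]], dtype=float32))]
body [(503, array([219.55, 219.17]), array([[197.2, 231.4],
       [208.9, 196.3],
       [240.4, 206.8],
       [228.7, 241.9]], dtype=float32))]
rib [(85, array([217.12, 218.93]), array([[207.3, 218.1],
       [208.7, 213.9],
       [226.7, 219.9],
       [225.3, 224.1]], dtype=float32))]
green [(19, array([393.  , 189.79]), array([[391., 188.],
       [395., 188.],
       [395., 192.],
       [391., 192.]], dtype=float32))]
dark [(175, array([407.19, 199.32]), array([[400., 192.],
       [415., 192.],
       [415., 206.],
       [400., 206.]], dtype=float32))]
machine [(5304, array([367.8 , 196.61]), array([[310.7, 160.9],
       [432.1, 157.8],
       [434.1, 234.1],
       [312.6, 237.2]], dtype=float32))]
side
lip [(78, array([341.13, 196.91]), array([[335.8, 203.8],
       [341.8, 187.8],
       [346.3, 189.5],
       [340.3, 205.5]], dtype=float32))]
tongue [(358, array([327.25, 313.71]), array([[312.2, 322.7],
       [333.7, 296.9],
       [342.4, 304.1],
       [320.9, 329.9]], dtype=float32))]
body [(623, array([301.89, 305.62]), array([[271.2, 303.1],
       [289.8, 269.6],
       [334.1, 294.2],
       [315.5, 327.7]], dtype=float32))]
rib [(158, array([303.11, 292.09]), array([[293. , 297. ],
       [308.5, 281.5],
       [314. , 287. ],
       [298.5, 302.5]], dtype=float32))]
green []
dark [(80, array([336.38, 166.71]), array([[331.6, 170.5],
       [333. , 161. ],
       [342.1, 162.3],
       [340.7, 171.8]], dtype=float32))]
machine [(4339, array([322.43, 200.85]), array([[276.4, 226.1],
       [288.9, 144.8],
       [368.6, 157.1],
       [356.1, 238.4]], dtype=float32))]
```

View pics/a.png

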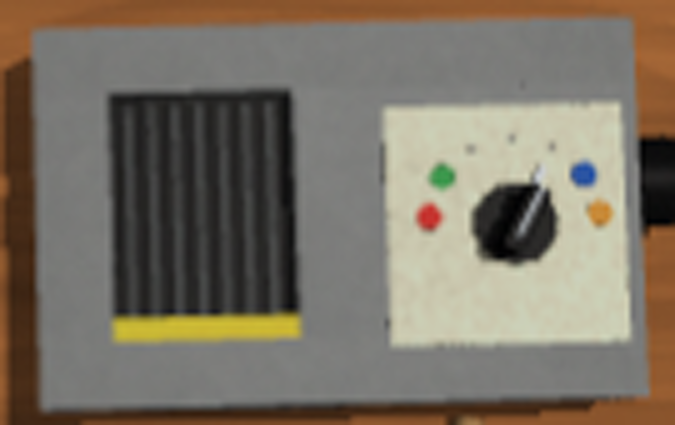

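View pics/b.png

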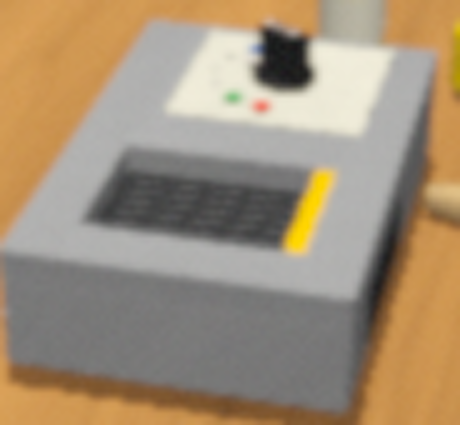

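The crops show the pointer about 28° clockwise of +x (dial at -0.489). Green is the upper left mark at crop (442,176), which is +0.977. The well opening corners are (109,94), (291,91), (300,337) and (114,341) in the crop. Next I'll compute poses.

```bash
python3 - <<'E'
from h import *
from station import env
np.set_printoptions(precision=4,suppress=True)
t=env.read_camera("top");s=env.read_camera("side")
A=lambda q:(np.array(q)-2)/5+[305,155]
Bs=lambda q:(np.array(q)-2)/5+[280,155]
top=A([(33,30),(631,17),(648,395),(40,410)])
P=plane(t,top,.092);print("corners",P,"\ncentre",P.mean(0),"sizes",[np.linalg.norm(P[i]-P[i-1]) for i in range(4)])
for i,j in((0,1),(3,2)): d=P[i]-P[j];print("yaw y-edge",np.arctan2(-d[0],d[1]))
for i,j in((3,0),(2,1)): d=P[j]-P[i];print("yaw x-edge",np.arctan2(d[1],d[0]))
w=plane(t,A([(109,94),(291,91),(300,341),(114,345)]),.092);print("well/lip corners",w)
print("lip 2view",cross(t,(345.64,219.96),s,(341.13,196.91)), plane(t,[(345.64,219.96)],.092),plane(s,[(341.13,196.91)],.092))
# well rim far-left corner, green, red marks from two views
print("rim",cross(t,A((109,94)),s,Bs((86,221))),"green",cross(t,(393,189.79),s,Bs((233,97))),"red",cross(t,A((429,217)),s,Bs((261,106))))
k=A([(429,217),(442,176),(584,174),(599,213)]);M=plane(t,k,.092)[:,:2];print("marks",M)
x=np.linalg.lstsq(np.c_[2*M,np.ones(4)],(M**2).sum(1),rcond=None)[0];print("dial axis",x[:2],"r",np.sqrt(x[2]+x[:2]@x[:2]))
d=M-x[:2];print("mark angles world",np.arctan2(d[:,1],d[:,0]));
p=plane(t,A([(540,172)]),.096)[0,:2]-x[:2];print("pointer",np.arctan2(p[1],p[0]),np.linalg.norm(p))
# filter
print("tongue2v",cross(t,(212.04,241),s,(327.25,313.71)),plane(t,[(212.04,241)],.007),plane(s,[(327.25,313.71)],.007))
print("rib2v",cross(t,(217.12,218.93),s,(303.11,292.09)))
b=plane(t,[[197.2,231.4],[208.9,196.3],[240.4,206.8],[228.7,241.9]],.022);print("body",b,b.mean(0),np.arctan2(*(b[1]-b[0])[1::-1]))
tt=plane(t,[[197.9,240.3],[226.1,241.7],[223.7,248.9]],.005);d=tt[0]-plane(t,[[223.7,248.9]],.005)[0];
tw=plane(t,[[200.3,233.1],[226.1,241.7]],.007);d=tw[0]-tw[1];print("tongue yaw",np.arctan2(-d[0],d[1]),np.linalg.norm(d))
cv2.imwrite("pics/c.png",np.hstack([cv2.resize(t["color"][190:255,185:250],None,fx=6,fy=6,interpolation=cv2.INTER_CUBIC),cv2.resize(s["color"][270:335,272:337],None,fx=6,fy=6,interpolation=cv2.INTER_CUBIC)])[:,:,::-1])
E
```

```text
corners [[ 0.6637  0.0576  0.092 ]
 [ 0.6803 -0.3205  0.092 ]
 [ 0.4418 -0.3309  0.092 ]
 [ 0.4247  0.048   0.092 ]] 
centre [ 0.5526 -0.1365  0.092 ] sizes [np.float64(0.23909803577143668), np.float64(0.3784012896553377), np.float64(0.23870604489456052), np.float64(0.3792835277197258)]
yaw y-edge 0.04389429929149053
yaw y-edge 0.04492336834305843
yaw x-edge 0.04014283141207504
yaw x-edge 0.043831756843731896
well/lip corners [[ 0.6239  0.0089  0.092 ]
 [ 0.6282 -0.1056  0.092 ]
 [ 0.4711 -0.1131  0.092 ]
 [ 0.4661  0.0028  0.092 ]]
lip 2view (array([ 0.4785, -0.054 ,  0.0906]), np.float64(0.0004884931701375151)) [[ 0.4787 -0.0539  0.092 ]] [[ 0.4777 -0.0517  0.092 ]]
rim (array([0.6208, 0.0082, 0.094 ]), np.float64(0.005638405480669936)) green (array([ 0.5749, -0.2011,  0.0937]), np.float64(0.0027544121252178256)) red (array([ 0.5497, -0.1929,  0.0937]), np.float64(0.0011587683669387386))
marks [[ 0.5504 -0.193 ]
 [ 0.5764 -0.2011]
 [ 0.5796 -0.2905]
 [ 0.5552 -0.3   ]]
dial axis [ 0.5483 -0.2468] r 0.05371980959865886
mark angles world [ 1.5325  1.0201 -0.9502 -1.4428]
pointer -0.44927760663766664 0.03492045496752486
tongue2v (array([0.4042, 0.3812, 0.0019]), np.float64(0.00034709475296037184)) [[0.4041 0.3801 0.007 ]] [[0.4032 0.3857 0.007 ]]
rib2v (array([0.4759, 0.3598, 0.0361]), np.float64(8.962743948678381e-05))
body [[0.4342 0.427  0.022 ]
 [0.5505 0.393  0.022 ]
 [0.5181 0.2875 0.022 ]
 [0.4024 0.3219 0.022 ]] [0.4763 0.3573 0.022 ] -0.2841838433315161
tongue yaw -0.29402659582130497 0.09075211418771573
```

View pics/c.png

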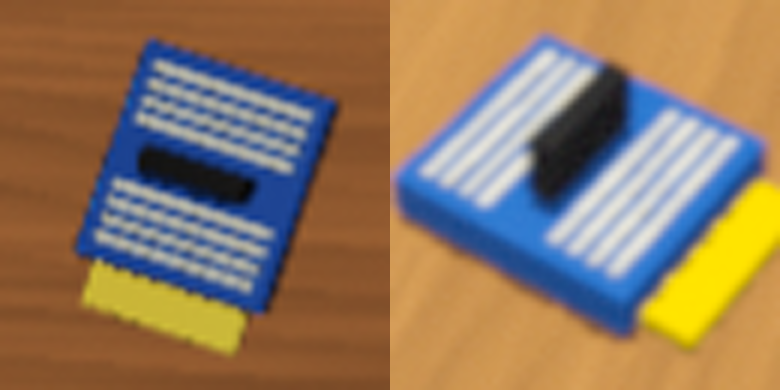

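The crop shows the rib centred at (196,176) in the top part, parallel to the tongue, and the cassette unobstructed. The marks, lip and dial axis all agree with machine centre (0.5526,-0.1365) and yaw 0.0435. Now I'll grasp the rib and lift.

```bash
cat >> h.py <<'E'
MC=np.array([.5526,-.1365,0]);MY=.0435
MR=R([0,0,MY])
D=R([np.pi,0,np.pi/2])          # tool in a frame whose x is the closing line, z up
G=.0187
def tool(grip,Rf):              # TCP pose so that grasp point is at grip, held frame Rf
    T=Rf@D
    return grip+T[:,2]*G, Ro.from_matrix(T).as_euler("xyz")
E
python3 - <<'E'
from h import *
from station import env
g=np.array([.476,.3588,.046]);Rf=R([0,0,-.29])
p,o=tool(g,Rf)
env.move_to([.40,-.35,.32],[np.pi,0,1.0]) 
env.move_to(p+[0,0,.16],o)
env.line_to(p+[0,0,.06],feed=.25)
env.line_to(p,feed=.1)
env.move_gripper(0)
s=env.read_state();print(s["time_s"],s["finger_gap"],s["grip_force"],s["tool_pos"],p)
env.line_to(p+[0,0,.16],feed=.2)
s=env.read_state();print(s["time_s"],s["ft_force"],s["torque"],s["finger_gap"])
c=MC+MR@[0,.085,.0]   # well centre
p,o=tool(c+MR@[.028,0,.25],R([0,0,MY]))
env.move_to(p,o)
s=env.read_state();print(s["time_s"],s["tool_pos"],s["orientation"],p,o)
ims=[env.read_camera(n) for n in("top","side")]
for n,c in zip(("top","side"),ims): print(n,[b for b in blobs(c,(20,120,100),(34,255,255),(280,100,400,320),20)[:4]])
cv2.imwrite("pics/d.png",np.hstack([cv2.resize(i["color"][100:300,260:460],None,fx=2,fy=2) for i in ims])[:,:,::-1])
E
```

```text
6.0583 -0.00015968269755942666 0.0 [0.47596519 0.35878759 0.02726294] [0.476  0.3588 0.0273]
7.0083 [-0.93566546  0.17415032  0.74539656] [ 0.04736288  0.00415275 -0.01092698] 0.0001905078662252114
8.5667 [ 0.57680901 -0.0495569   0.2309586 ] [-3.14110694e+00 -3.27054408e-04  1.61463334e+00] [ 0.57687718 -0.05036279  0.2313    ] [3.14159265 0.         1.61429633]
top [(180, array([346.07, 219.97]), array([[328., 218.],
       [364., 218.],
       [364., 223.],
       [328., 223.]], dtype=float32))]
side [(262, array([329.65, 310.37]), array([[315.6, 318.6],
       [334.4, 297.1],
       [342.6, 304.3],
       [323.8, 325.8]], dtype=float32)), (239, array([378.6 , 165.52]), array([[367.8, 173. ],
       [370.6, 156.1],
       [388.2, 159. ],
       [385.4, 175.9]], dtype=float32)), (170, array([350.57, 146.63]), array([[344., 139.],
       [357., 139.],
       [357., 153.],
       [344., 153.]], dtype=float32)), (82, array([341.01, 197.17]), array([[335. , 204. ],
       [343. , 188. ],
       [347.4, 190.2],
       [339.4, 206.2]], dtype=float32))]
```

View pics/d.png

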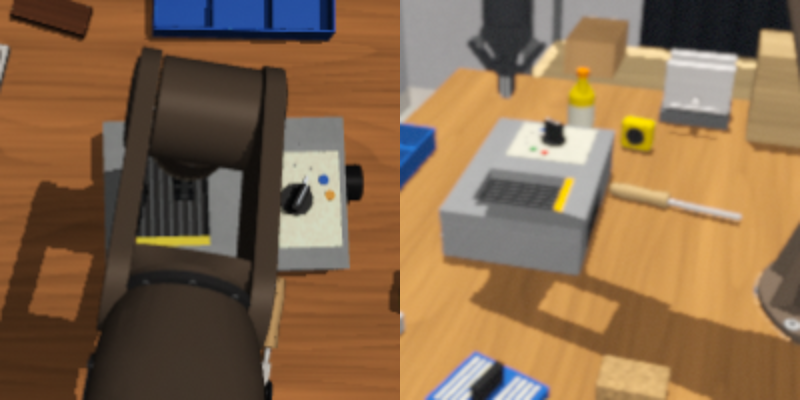

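The fingers closed on nothing: gap is 0 and the cassette is still on the bench, with its rib at the bottom of the side picture. I'll move aside and re-measure the cassette, and check where the camera sees the gripper compared with its reported TCP.

```bash
python3 - <<'E'
from h import *
from station import env
np.set_printoptions(precision=4,suppress=True)
env.move_gripper(.085)
# hover above the believed grip, take side+top pictures
p,o=tool(np.array([.476,.3588,.046]),R([0,0,-.29]))
env.move_to(p+[0,0,.10],o)
st=env.read_state();print(st["time_s"],st["tool_pos"],st["orientation"],st["finger_gap"])
t=env.read_camera("top");s=env.read_camera("side")
print("side tongue",blobs(s,(20,120,100),(34,255,255),(270,265,350,340))[:1])
print("side rib",blobs(s,(0,0,0),(180,255,60),(270,265,350,340))[:2])
print("top tongue",blobs(t,(20,120,100),(34,255,255),(185,180,255,255))[:1])
# project TCP into both
for c in(t,s):
    K=np.array([[c["fx"],0,c["cx"]],[0,c["fy"],c["cy"]],[0,0,1.]]);W=R(c["rotation"]).T
    print(cv2.projectPoints(np.array([st["tool_pos"],p]),W,-W@c["position"],K,np.array(c["dist_coeffs"]))[0].reshape(-1,2))
cv2.imwrite("pics/e.png",np.hstack([cv2.resize(t["color"][160:260,170:270],None,fx=4,fy=4),cv2.resize(s["color"][220:340,250:350],None,fx=4,fy=4)[:400]])[:,:,::-1])
E
```

```text
11.05 [0.4766 0.3582 0.1275] [ 3.1412 -0.0002  1.2803] 0.08519513209383249
side tongue [(357, array([327.36, 313.79]), array([[312.5, 323. ],
       [334.1, 297.1],
       [342.6, 304.1],
       [321. , 330. ]], dtype=float32))]
side rib [(153, array([303.13, 291.88]), array([[292. , 296.7],
       [308.6, 281.5],
       [314.3, 287.7],
       [297.7, 302.9]], dtype=float32))]
top tongue []
[[211.4277 217.1363]
 [217.9879 219.0465]]
[[302.3516 264.4707]
 [303.3001 294.2757]]
```

View pics/e.png

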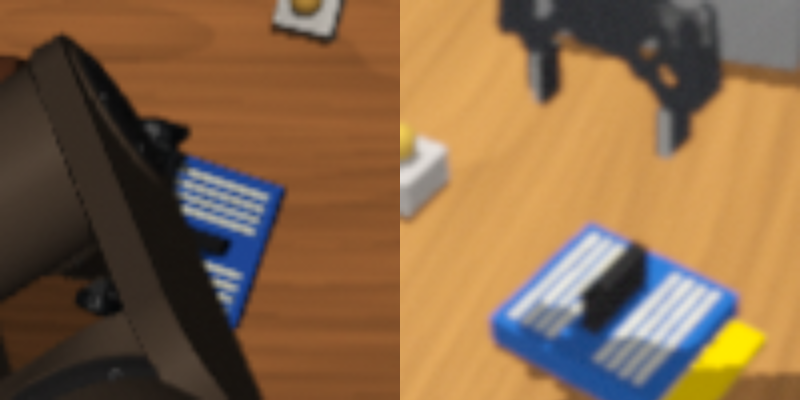

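The cassette hasn't moved. The open fingertips sit at mid (606,128) in the composite, while the reported TCP projects to (609,178), which is about 12 px higher than expected. I'll check this with closed fingers at several places instead of guessing.

```bash
python3 - <<'E'
from h import *
from station import env
np.set_printoptions(precision=4,suppress=True)
env.move_gripper(0)
st=env.read_state()
def proj(c,P):
    K=np.array([[c["fx"],0,c["cx"]],[0,c["fy"],c["cy"]],[0,0,1.]]);W=R(c["rotation"]).T
    return cv2.projectPoints(np.array(P,float),W,-W@c["position"],K,np.array(c["dist_coeffs"]))[0].reshape(-1,2)
s=env.read_camera("side")
print("pic d closed tip proj",proj(s,[[.5768,-.0496,.231]]),"seen ~ (313.5,147.5)")
P=np.array(st["tool_pos"]);print(P,st["finger_gap"],proj(s,[P,P+[0,0,.02],P+[0,0,.04],P+[0,-.03,0]]))
cv2.imwrite("pics/f.png",cv2.resize(s["color"][210:330,250:370],None,fx=5,fy=5,interpolation=cv2.INTER_CUBIC)[:,:,::-1])
E
```

```text
pic d closed tip proj [[313.2158 156.5174]] seen ~ (313.5,147.5)
[0.476  0.3588 0.1273] 0.00012283159692617746 [[302.5154 264.7546]
 [302.3465 258.457 ]
 [302.1736 252.0184]
 [306.3586 257.2746]]
```

View pics/f.png

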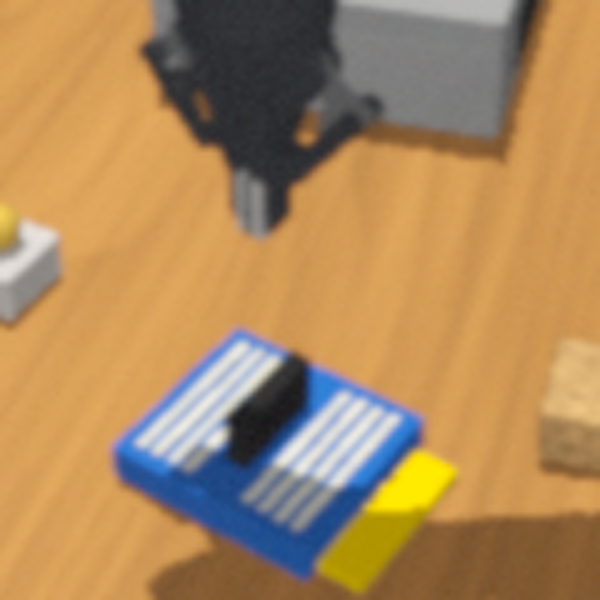

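With closed fingers the tips show at about (302.4,256.5), while the reported TCP projects to (302.5,264.8). So the real tips are about 26 mm above the reported TCP, which fits the miss: the fingers closed just above the rib top. I'll check whether that offset follows the tool axis by tilting and detecting the tip from its mask, then touch the bench for an exact value.

```bash
cat >> h.py <<'E'
def proj(c,P):
    K=np.array([[c["fx"],0,c["cx"]],[0,c["fy"],c["cy"]],[0,0,1.]]);W=R(c["rotation"]).T
    return cv2.projectPoints(np.array(P,float),W,-W@c["position"],K,np.array(c["dist_coeffs"]))[0].reshape(-1,2)
E
python3 - <<'E'
from h import *
from station import env
np.set_printoptions(precision=4,suppress=True)
P0=np.array([.476,.3588,.1273])
for a in(.4,-.4,0):
    T=R([0,0,-.29])@R([0,a,0])@D
    env.move_to(P0,Ro.from_matrix(T).as_euler("xyz"))
    env.pause(.1)
    st=env.read_state();s=env.read_camera("side")
    hsv=cv2.cvtColor(s["color"],cv2.COLOR_RGB2HSV)
    m=((hsv[...,1]<90)|(hsv[...,2]<50)).astype(np.uint8);m[:, :275]=0;m[:,330:]=0;m[:215]=0;m[275:]=0
    n,L,q,_=cv2.connectedComponentsWithStats(m);i=1+np.argmax(q[1:,4])
    y=np.argwhere(L==i);r=y[:,0].max();ts=[(k,y[y[:,0]==k,1].mean().round(1)) for k in(r,r-2,r-5)]
    Tm=R(st["orientation"]);P=np.array(st["tool_pos"])
    print(a,"tip rows/cols",ts,"tool-axis:",proj(s,[P-Tm[:,2]*.026])[0],"world-z:",proj(s,[P+[0,0,.026]])[0])
# touch the bench
env.move_to([.50,.19,.06],[np.pi,0,np.pi/2]);env.pause(.15)
f0=np.array(env.read_state()["ft_force"])
z=.03
env.line_to([.50,.19,z],feed=.1)
while z>-.04:
    z-=.002;env.line_to([.50,.19,z],feed=.04)
    st=env.read_state();f=np.array(st["ft_force"])-f0
    if abs(f[2])>4:break
print("touch",z,st["tool_pos"],f,st["time_s"])
env.line_to([.50,.19,.08],feed=.3)
E
```

```text
0.4 tip rows/cols [(np.int64(255), np.float64(296.5)), (np.int64(253), np.float64(297.0)), (np.int64(250), np.float64(296.0))] tool-axis: [299.2054 255.7898] world-z: [302.5416 256.5959]
-0.4 tip rows/cols [(np.int64(259), np.float64(305.5)), (np.int64(257), np.float64(306.0)), (np.int64(254), np.float64(316.3))] tool-axis: [305.4648 258.534 ] world-z: [302.0664 256.3928]
0 tip rows/cols [(np.int64(257), np.float64(302.0)), (np.int64(255), np.float64(301.0)), (np.int64(252), np.float64(301.5))] tool-axis: [302.6194 256.6622] world-z: [302.6251 256.6525]
touch -0.030000000000000027 [ 0.5003  0.1901 -0.0293] [-3.2588 -0.2515 19.5027] 23.55
```

The offset follows the tool axis, and the bench touch puts it at 28.5 mm. I've corrected G to match. Grasping again.

```bash
sed -i 's/^G=.0187.*/G=.0187+.0285/' h.py; cat >> h.py <<'E'
def held(tip,th):   # tool pose for the tongue tip (underside middle) at tip in machine frame, heel up th
    Rf=MR@R([0,-th,0]); t=MC+MR@np.array(tip)
    return tool(t+Rf@[.088,0,.046],Rf)
E
python3 - <<'E'
from h import *
from station import env
np.set_printoptions(precision=4,suppress=True)
p,o=tool(np.array([.476,.3588,.046]),R([0,0,-.29]))
env.move_gripper(.06)
env.move_to(p+[0,0,.06],o)
env.line_to(p,feed=.12)
env.move_gripper(0)
s=env.read_state();print(s["time_s"],s["finger_gap"],s["grip_force"],s["tool_pos"])
if s["finger_gap"]>.008:
    env.line_to(p+[0,0,.16],feed=.25)
    q,oq=held([-.058,.085,.135],np.radians(15))
    env.move_to(q,oq);env.pause(.1)
    s=env.read_state();print(s["time_s"],s["ft_force"],s["torque"],s["finger_gap"],s["tool_pos"]-q)
    c=env.read_camera("side");t=env.read_camera("top")
    print([b for b in blobs(c,(20,120,100),(34,255,255),(285,100,372,260),20)[:3]])
    Rf=MR@R([0,-np.radians(15),0]);tip=MC+MR@[-.058,.085,.135]
    print("pred tongue corners L/R front bottom, top:",proj(c,[tip+Rf@v for v in([0,.045,0],[0,-.045,0],[0,.045,.007],[0,-.045,.007],[.026,.045,.007],[.026,-.045,.007],[.026,.055,0],[.15,.055,0])]))
    cv2.imwrite("pics/g.png",cv2.resize(c["color"][110:250,270:400],None,fx=5,fy=4.2,interpolation=cv2.INTER_CUBIC)[:,:,::-1])
E
```

```text
26.525 0.01291042799102215 59.72658634185791 [ 0.4763  0.3591 -0.0005]
28.9667 [-0.3535 -0.0865 -3.0635] [-0.0026  0.2589  0.0281] 0.012819228797984533 [ 0.0001  0.0009 -0.0002]
[(169, array([350.55, 146.67]), array([[344., 139.],
       [357., 139.],
       [357., 153.],
       [344., 153.]], dtype=float32)), (107, array([333.95, 183.57]), array([[327.5, 188.6],
       [333.5, 175. ],
       [340.3, 178. ],
       [334.3, 191.6]], dtype=float32)), (79, array([341.05, 197.1 ]), array([[335.7, 204.1],
       [341.8, 187.8],
       [346.3, 189.5],
       [340.2, 205.8]], dtype=float32))]
pred tongue corners L/R front bottom, top: [[335.1224 191.3686]
 [340.5563 179.0982]
 [335.712  189.6417]
 [341.128  177.4347]
 [328.2841 186.921 ]
 [334.1218 174.8895]
 [327.0239 190.0898]
 [291.7895 177.1545]]
```

View pics/g.png

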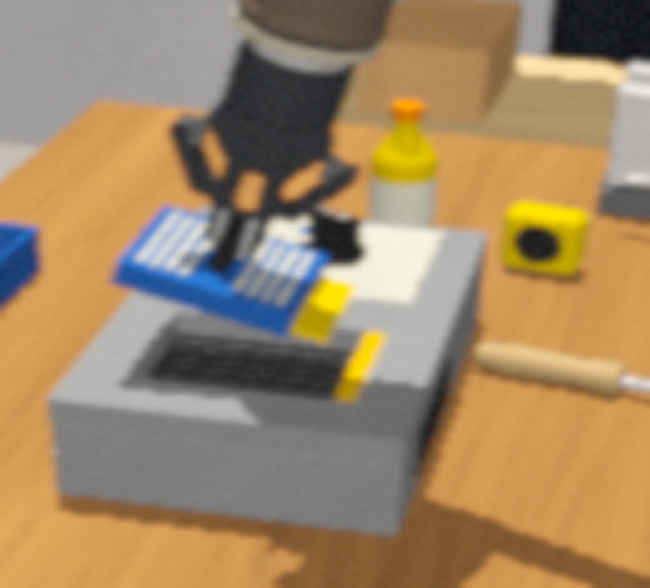

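The cassette is held, tongue right and heel up. Its tongue blob at (334,183.6) is within about 0.6 px of the prediction, and the lip is at (341,197). Inserting now with force checks.

```bash
python3 - <<'E'
from h import *
from station import env
np.set_printoptions(precision=1,suppress=True)
f0=np.array(env.read_state()["ft_force"])
def go(x,z,deg,feed=.06):
    q,o=held([x,.085,z],np.radians(deg)); env.line_to(q,o,feed)
    s=env.read_state();f=MR.T@(np.array(s["ft_force"])-f0)
    print(x,z,deg,"F",f,"e_mm",(MR.T@(s["tool_pos"]-q))*1e3,"t",round(s["time_s"],2));return f
def run():
    go(-.058,.085,15,.15)
    for z in(.079,.076,.0735):
        if go(-.058,z,15)[2]>8: z+=.001;break
    for x in(-.063,-.068,-.072,-.0755):
        f=go(x,z,15)
        if np.abs(f).max()>20: print("stop slide");return
    for d in(11,7.5,4.5,2,.5):
        f=go(-.0752,z-.0015*(15-d)/15,d)
        if np.abs(f).max()>30: print("stop swing");return
run()
E
```

```text
-0.058 0.085 15 F [ 0.6 -0.9  0.2] e_mm [0.1 0.2 0.1] t 29.55
-0.058 0.079 15 F [-0.9 -1.2  0. ] e_mm [ 0.2 -0.   0.4] t 29.8
-0.058 0.076 15 F [ 0.2  0.2 -0.1] e_mm [-0.1 -0.   0. ] t 30.05
-0.058 0.0735 15 F [-0.7 -0.7 -1.1] e_mm [-0.1  0.  -0.2] t 30.3
-0.063 0.0735 15 F [ 0.3 -0.2  1. ] e_mm [-0.5  0.  -0. ] t 30.55
-0.068 0.0735 15 F [ 0.2 -0.   0.3] e_mm [-0.4  0.  -0. ] t 30.8
-0.072 0.0735 15 F [-0.2  0.1 -1.1] e_mm [-0.3  0.  -0. ] t 31.05
-0.0755 0.0735 15 F [ 0.1  0.6 -1.1] e_mm [-0.3  0.  -0. ] t 31.3
-0.0752 0.0731 11 F [-1.  -0.3 -0.1] e_mm [1.2 0.  0. ] t 31.56
-0.0752 0.07275 7.5 F [ 0.  -1.3 -1.1] e_mm [ 0.6  0.2 -0.1] t 31.81
-0.0752 0.07245 4.5 F [-0.  -0.6 -0.1] e_mm [ 0.3  0.2 -0.1] t 32.06
-0.0752 0.0722 2 F [ 0.  -1.4 -1. ] e_mm [ 0.2  0.1 -0. ] t 32.31
-0.0752 0.07204999999999999 0.5 F [-0.6 -0.1 -0.8] e_mm [0.1 0.1 0. ] t 32.56
```

The swing went through with no contact. I'll lower to contact, release and check.

```bash
python3 - <<'E'
from h import *
from station import env
np.set_printoptions(precision=2,suppress=True)
f0=np.array(env.read_state()["ft_force"])
for z in(.071,.070,.069,.068):
    q,o=held([-.0755,.085,z],0);env.line_to(q,o,.03)
    f=np.array(env.read_state()["ft_force"])-f0;print(z,f)
    if f[2]>5:break
env.move_gripper(.05)
env.line_to(q+[0,0,.15],feed=.25)
# get ready for the dial and clear the view
ax=MC+MR@[-.01,-.11,0]
p,o=tool(np.array([ax[0],ax[1],.124]),R([0,0,MY-.489+np.pi/2]))
# closing line must be across the bar: bar dir = MY-.489; D's closing line is frame x -> frame yaw = bar+-pi/2
j=[env.ik(p+[0,0,.1],tool(np.zeros(3),R([0,0,MY-.489+k]))[1]) for k in(np.pi/2,-np.pi/2)]
je=[env.ik(p,tool(np.zeros(3),R([0,0,MY+.977+k]))[1]) for k in(np.pi/2,-np.pi/2)]
print(j,je,env.read_state()["time_s"])
t=env.read_camera("top");c=env.read_camera("side")
print("side tongue/lip",blobs(c,(20,120,100),(34,255,255),(325,170,350,215),10)[:3])
print("side blue",blobs(c,(105,120,60),(125,255,255),(285,165,350,225),20)[:2])
cv2.imwrite("pics/h.png",np.hstack([cv2.resize(t["color"][150:250,300:450],(400,300)),cv2.resize(c["color"][150:250,270:380],(400,364))[:300]])[:,:,::-1])
E
```

```text
0.071 [-0.08  0.15  0.82]
0.07 [-3.05  0.41 14.35]
[array([-0.47,  0.44,  1.74,  0.  ,  0.96, -1.6 ]), array([-0.47,  0.44,  1.74, -0.  ,  0.96,  1.54])] [None, array([-0.47,  0.56,  1.82, -0.  ,  0.76,  0.08])] 34.25
side tongue/lip [(120, array([339.47, 197.73]), array([[332.6, 204. ],
       [339.9, 186.8],
       [346.8, 189.8],
       [339.5, 206.9]], dtype=float32))]
side blue [(148, array([320.08, 196.87]), array([[297.7, 199.3],
       [299.7, 183.9],
       [337.4, 188.9],
       [335.4, 204.3]], dtype=float32))]
```

View pics/h.png

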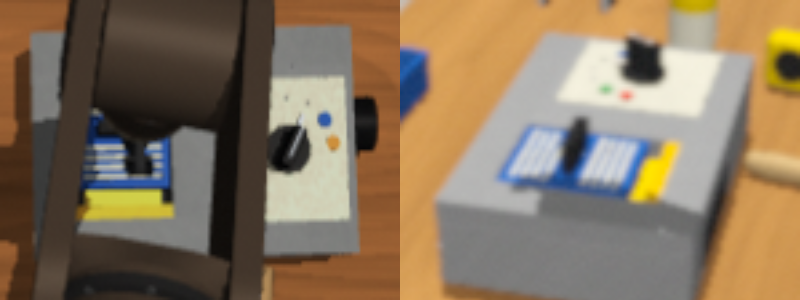

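The cassette lies flat in the well with its tongue at the lip, and the dial still points at -28°. I'll hover over the dial, check the seating numerically from the top view, and turn the dial if it's good.

```bash
python3 - <<'E'
from h import *
from station import env
np.set_printoptions(precision=4,suppress=True)
ax=MC+MR@[-.01,-.11,0]
P=np.array([ax[0],ax[1],.124])
att=lambda a:tool(P,R([0,0,MY+a-np.pi/2]))
p,o=att(-.489)
env.move_to(p+[0,0,.09],o)
t=env.read_camera("top");c=env.read_camera("side")
loc=lambda X:(X-MC)@MR
def chk(cam,nm,roiY,roiB):
    for n,lo,hi,roi in(("yellow",(20,120,60),(34,255,255),roiY),("blue",(105,120,50),(125,255,255),roiB)):
        for b in blobs(cam,lo,hi,roi,20)[:1]: print(nm,n,b[0],loc(plane(cam,b[2],.092))*1e3)
chk(t,"top",(315,205,372,235),(315,165,372,225));chk(c,"side",(325,170,350,215),(285,165,350,225))
s=env.read_state();print(s["time_s"])
E
```

```text
top yellow 220 [[-47.2905 140.1983  92.    ]
 [-49.5383  40.3325  92.    ]
 [-77.6277  41.1827  92.    ]
 [-75.3798 140.8885  92.    ]]
top blue 635 [[ 76.2449 140.9115  92.    ]
 [ 77.2373  28.8523  92.    ]
 [-46.3533  28.9832  92.    ]
 [-47.6032 140.206   92.    ]]
side yellow 106 [[-54.6807 138.5287  92.    ]
 [-53.1012  17.2755  92.    ]
 [-79.7091  30.287   92.    ]
 [-79.2797 149.1821  92.    ]]
side blue 67 [[ 26.9546 134.715   92.    ]
 [ 20.2274  22.947   92.    ]
 [ -7.8114  46.5838  92.    ]
 [  0.6682 154.7934  92.    ]]
36.0333
```

The body spans x from -47 to 76.7 and is centred at y 84.8, so the tongue tip is about 9 mm under the lip. It's seated. Now the dial.

```bash
python3 - <<'E'
from h import *
from station import env
np.set_printoptions(precision=3,suppress=True)
ax=MC+MR@[-.01,-.11,0]
P=np.array([ax[0],ax[1],.124])
att=lambda a:tool(P,R([0,0,MY+a-np.pi/2]))
p,o=att(-.489)
env.line_to(p,o,.12)
env.move_gripper(0)
s=env.read_state();print(s["time_s"],s["finger_gap"],s["grip_force"],s["ft_force"])
if s["finger_gap"]>.008:
    for a in(-.1,.3,.65,.977):
        env.move_to(p,att(a)[1]);s=env.read_state();print(a,s["time_s"],s["ft_force"],s["torque"])
    env.pause(.3)
    env.move_gripper(.05);env.line_to(p+[0,0,.12],feed=.2)
    env.move_to([.40,-.45,.32],[np.pi,0,.6]);env.pause(.2)
    t=env.read_camera("top");c=env.read_camera("side")
    print(env.read_state()["time_s"])
    for lo,hi,roi in(((20,120,60),(34,255,255),(315,205,372,235)),((105,120,50),(125,255,255),(315,165,372,225))):
        b=blobs(t,lo,hi,roi,20)[0];print(((plane(t,b[2],.092)-MC)@MR)*1e3)
    cv2.imwrite("pics/i.png",np.hstack([cv2.resize(t["color"][155:240,305:440],(477,300),interpolation=cv2.INTER_CUBIC),cv2.resize(c["color"][150:225,305:380],(300,300),interpolation=cv2.INTER_CUBIC)])[:,:,::-1])
E
```

```text
37.35 0.013338278031459446 59.83191668987274 [-3.626 -5.355  8.233]
-0.1 37.825 [-0.273  5.795  9.369] [1.066 0.085 0.053]
0.3 38.3083 [-0.586 14.662 12.951] [2.585 0.004 0.003]
0.65 38.75 [-2.144 20.661 17.535] [ 3.724  0.404 -0.108]
0.977 39.175 [-5.411 25.453 21.717] [ 4.243  1.019 -0.025]
42.05
[[-47.291 140.198  92.   ]
 [-49.821  27.841  92.   ]
 [-77.911  28.711  92.   ]
 [-75.38  140.889  92.   ]]
[[ 78.699 137.076  92.   ]
 [ 76.243  26.994  92.   ]
 [-49.75   30.964  92.   ]
 [-47.291 140.198  92.   ]]
```

View pics/i.png

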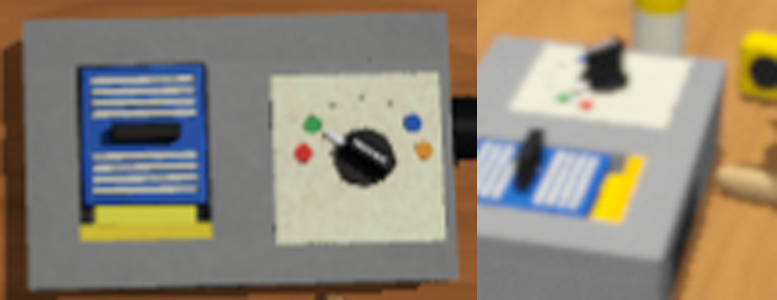

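The pointer at (325,135) aims at the green mark at (313,124), the cassette is flush and square in the well, and the gripper is clear. Handing in.

```bash
python3 -c "
from station import env
print(env.close_job())"
```

```text
the job is handed in; nothing more can be done
None
```

The job is handed in at about 42 s of robot time: the last pictures show the cassette lying flat with its tongue under the lip, the dial pointing at the green mark and the gripper clear; no verdict came back.

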